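# Find the hidden catch in the rail of a bench case and open its drawer

### The arm

A 7-joint arm with a two-finger parallel gripper is mounted at the origin on the work surface; the furniture and walls round the work are solid. World frame = base frame: x ahead of the robot, y to its left, z up, the work surface at z = 0. Lengths are in m, angles in rad, forces in N, time in s.
With the tool pointing down it reaches from about 0.4 to 0.875 m from the base axis. Payload 19.3 kg.
Tool frame: the origin (TCP) lies between the finger pads; the fingertips stand bot.tcp_to_tips ahead of it and the grasp point (between the pads) is the TCP (bot.tcp_to_tips is the distance from the TCP to the fingertips, in m); z points along the fingers, y is the line along which they close (so a half turn about z gives the same grasp; the last joint's range is limited). The gripper opens to 85 mm and grips with 20 to 120 N. Pads are 22 mm wide; open, the fingers measure 114 mm over their backs; the gripper's body (76 mm by 85 mm) begins 54 mm behind the grasp point. The pads swing forward as they close: fully open they stand 13 mm farther back than shut.
Start: joints at [-1.307, 0.521, -0.036, 1.599, 0.021, 1.021, -0.113], TCP at [0.205, 0.59, 0.25] pointing down, gripper open.
Joint ranges: [-2.91, 2.91], [-0.3, 2.13], [-1.5, 1.42], [0.17, 2.43], [-1.26, 4.41], [0.16, 1.93], [-2.52, 2.52]. Speed limits (rad/s): [1.89, 1.89, 2.39, 2.39, 3.01, 3.01, 3.01].

### API

Orientations are given as [roll, pitch, yaw] about the fixed x, y, z axes, in that order (R = Rz(yaw) Ry(pitch) Rx(roll)).
In Python, from workcell import telemetry, grab_frame, bot gives the robot as it stands. The module is installed in compiled form; this text tells all that it offers.
- The arm moves only by the shell command python3 -m crank 'ROWS' [FORCE]. ROWS is text: rows parted by semicolons, each of 7 numbers parted by spaces: the finger opening in m, from 0 to 0.0854, then the shift along the tool's x, y, z in m, then the turn, a rotation vector about the tool's x, y, z in degrees. A call has exactly 8 rows; each row shifts and turns the commanded pose from where the row before left it, along the tool's axes as they then stand; what a row does not reach is not made up. A row lasts 1/12 s, in which the tool goes at most 41.7 mm and 7.16 degrees, less where a joint would pass 70% of its speed; a pose out of reach is approached as far as the arm can. A call with a gripper value outside its range is refused whole. The fingers move at their own pace and stop on an object; FORCE is the grip in N (left out, the last holds). Time passes only in rows, so rows that do not move let the fingers close, or fill a call up. It gives the time, the measured TCP pose, the force, the opening and the grip force at its end, in the units of the state.
- telemetry.observe(): the state, without advancing time (a new reading comes with each control period).
- grab_frame(name): name is "scene" or "side" or "wrist"; returns a dict with "pixels" (384x512x3 uint8, red, green, blue), "depth" (384x512 float32, m along the optical axis (not along the pixel's ray), 0 where there is no reading), "vertical_fov" (degrees; the focal length in pixels is half the picture's height over the tangent of half this angle, whatever the lens; pixels are square), "cx", "cy" (the principal point, pixels), "R" (3x3) and "t" (3): a world point X has camera coordinates R X + t; the wrist camera has in their place "hand_eye" (4x4, takes a point from camera to tool coordinates, whose origin is the TCP and whose axes are the flange's). Camera axes: x right, y down, z forward; pixel columns grow to the right and rows downward; lengths in m; the calibration is good to about 2 mm. A picture is of the moment at which its call begins: read the wrist's pose just before it.
- bot.job_done(): hands the job in; it is judged then, once.
The state is a dict: "clock": time; "qpos": joint angles; "qd": joint speeds; "joint_efforts": joint torques, N m; "position": TCP position; "tool_rot": TCP orientation; "force": force on the tool from outside, world axes, zero at the start; "moment": the same for the moment, N m; "grip_width": finger opening in m; "finger_force": force on a finger pad.
Only numpy, scipy, OpenCV 4.12 (cv2) and the standard library are available. Lean on these libraries where they do the work, as an engineer would, in place of code of your own. Each camera call takes 0.05 s, during which the arm holds its last target. There are 200 camera calls.

### The job

The drawer of the low plywood case is held shut by a hidden catch: somewhere along the metal rail on the case's top a short piece looks like the rest but gives way into a recess. Feel gently along the top of the rail with closed fingers until they drop into the recess, press the catch there until the drawer springs out a little (do not force it; a firm fingertip press of about 10 N is enough, and 25 N would damage the rail), then draw the drawer fully open, let go, and leave the things standing round the case where they are.

Things in the scene. Friction and masses are not known exactly. Their poses are not given: they have to be found in the camera images.
- case: Low plywood case, 180 x 290 x 70 mm high, fixed to the worktop, its drawer on the robot's side. Origin on the worktop under the middle of the rail; x from the drawer front to the back, y along the rail, z up. The flat top reaches 80 mm before and 100 mm behind the rail's middle line; it is free on both sides of the rail, so fingers may go down to 20 mm below the rail's top.
- rail_mid (a point): Middle of the top face of the plain grey-painted metal rail on the case, 92 mm above the worktop; axes as the case. The rail is straight and level, 12 mm wide (x), 270 mm long (y) and 22 mm high. One piece of it, 34 mm long and flush with no visible mark, is a sprung cover over a recess; its centre can lie anywhere within 105 mm of this point along y.
- rail_left (a point): The rail's end at the case's +y, middle of the top edge. Feel of the cover: a fingertip (under 30 mm long along the rail) that presses with 3 to 6 N sinks 6 mm once it is wholly over the cover, against 1.5 N at first and 2 to 3 N at 6 mm; the recess's square ends then stop it from sliding on. The rest of the rail does not sink.
- rail_right (a point): The rail's end at the case's -y, middle of the top edge. The catch lies under the cover: below 6 mm, pressing on takes 6 to 7 N at first and up to 10 N. It frees the drawer 9 to 11 mm below the rail's top and stops hard at 14 mm. Let go, the cover springs up flush. More than 25 N on the fingers while the drawer is shut counts as damage.
- drawer_front (a point): Middle of the top edge of the drawer's wooden front, 67 mm above the worktop; axes as the case. The board is 12 mm thick (x), 290 mm wide, without handle. Shut, it lies flat on the case (86 mm to -x of the rail) and cannot be held. Freed, it springs out: a 45 mm gap opens behind it, into which fingers can reach from above to pinch or hook it. The drawer's floor is 14 mm above the worktop.
- drawer (a joint): How far the drawer is out, in m: 0 shut, about 0.045 sprung out, 0.09 fully open at its stop. It slides along -x of the case with 1 to 2 N of friction and stays where it is left.
- tape_measure: Yellow tape measure, 38 x 85 x 64 mm, loose beside the case; origin at the centre of its underside. Leave it alone.
- screw_tin: Round grey metal tin of screws, 86 mm across, 38 mm high, loose beside the case; origin at the centre of its underside. Leave it alone.
- block_plane: Small block plane, 51 x 161 x 52 mm, loose behind the case; origin at the centre of its underside. Leave it alone.

How it is judged:
By the outcome, as a careful person would: the job done as asked, in the order asked, and still so for the second after the job is handed in, with the robot touching nothing.
It also fails if it takes over 72 s, if anything falls off the work surface, if the arm or the gripper's body presses on something with over 40 N, if the wrist force passes 120 N, or if a joint passes its speed limit or range.

## Working session

There is one attempt and no reset: what is moved stays moved. The work goes in short steps, Python scripts to look and compute and a shell command to move; the robot and the scene stay as the last step left them, time stands still between calls to the robot, and variables do not carry over. Pictures are saved under pics/ and viewed, at most 10 in all, crops included, and the job is handed in when it is done.

```bash
mkdir -p pics
cat > h.py <<'E'
import numpy as np, cv2
from workcell import telemetry, grab_frame, bot
def save(n,f): 
    fr=grab_frame(n); cv2.imwrite(f'pics/{f}.png',fr["pixels"][:,:,::-1]); np.savez(f'pics/{f}.npz',**{k:v for k,v in fr.items()}); return fr
def cloud(fr):
    d=fr["depth"]; h,w=d.shape; f=h/2/np.tan(np.radians(fr["vertical_fov"])/2)
    u,v=np.meshgrid(np.arange(w),np.arange(h))
    P=np.stack([(u-fr["cx"])/f*d,(v-fr["cy"])/f*d,d],-1)
    return (P-fr["t"])@fr["R"]
E
python3 - <<'E'
from h import *
s=telemetry.observe(); print(s); print(bot.tcp_to_tips)
a=save("scene","a");b=save("side","b")
cv2.imwrite('pics/ab.png',cv2.resize(np.hstack([a["pixels"],b["pixels"]])[:,:,::-1],(800,300)))
for fr in (a,b): print(fr["vertical_fov"],fr["cx"],fr["cy"],-fr["R"].T@fr["t"])
E
```

```text
{'clock': 0.0, 'qpos': array([-1.30722019,  0.52203414, -0.03636726,  1.60000331,  0.02118653,
        1.02109961, -0.1128328 ]), 'qd': array([ 6.28743313e-04,  8.16268081e-04, -5.67138198e-04, -6.05688755e-04,
        1.54348560e-03, -9.49631349e-05,  1.25509466e-03]), 'joint_efforts': array([ 1.16762760e-03, -9.27083445e+01,  1.98037572e+00, -3.69937456e+01,
        1.79174496e-02,  8.06078722e-03,  1.78907521e-05]), 'position': array([0.20466234, 0.59020292, 0.24971441]), 'tool_rot': array([-3.14043353e+00,  5.17047850e-05,  2.80780120e+00]), 'force': array([0.18900656, 0.37439911, 0.37052889]), 'moment': array([-0.01155614,  0.01346212,  0.00740615]), 'finger_force': 0.0, 'grip_width': 0.08568116306424102}
0.019
56.04148231496182 253.8797102691786 190.81741593247534 [0.36141959 0.46211568 0.72493062]
54.10213420745125 255.2195776804274 180.634456761098 [ 0.38164931 -0.82329035  0.58758471]
```

View pics/a.png

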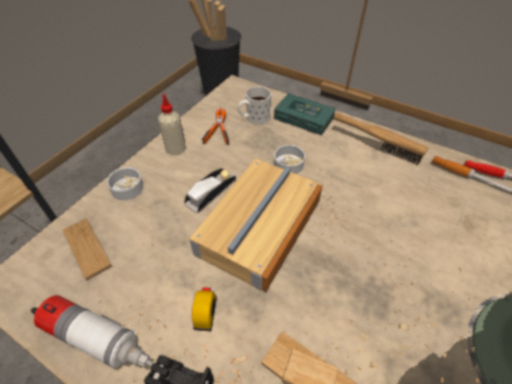

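View pics/b.png

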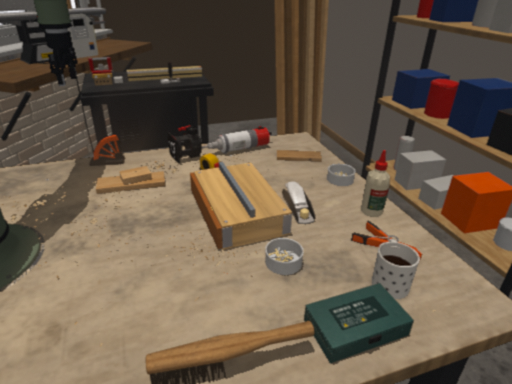

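Both views show the case mid-picture. In the scene view the rail runs from about (289,170) to (232,249), and the drawer front faces lower right, towards the robot. The tape measure is at (203,310), the tin at (289,157) and the plane at (210,188). In the side view the rail runs from about (220,163) to (253,215).

Run:
```python
from h import *
for n,box in (("a",(180,150,335,295)),("b",(180,150,300,250))):
    fr=dict(np.load(f'pics/{n}.npz')); P=cloud(fr); px=fr["pixels"].astype(int)
    sat=px.max(-1)-px.min(-1); m=np.zeros(sat.shape,bool); m[box[1]:box[3],box[0]:box[2]]=1
    r=m&(abs(P[...,2]-.092)<.007)&(sat<40); k,l,st,_=cv2.connectedComponentsWithStats(r.astype(np.uint8)); i=1+st[1:,4].argmax(); r=l==i
    # depth-free: min-area rectangle of rail top pixels cast on z=.092
    f=192/np.tan(np.radians(fr["vertical_fov"])/2); v,u=np.nonzero(r)
    C=-fr["R"].T@fr["t"]; D=np.stack([(u-fr["cx"])/f,(v-fr["cy"])/f,np.ones(len(u))],-1)@fr["R"]
    X=C+D*((.092-C[2])/D[:,2])[:,None]
    (cx,cy),(w,h),ang=cv2.minAreaRect((X[:,:2]*1000).astype(np.float32)); print(n,len(u),cx,cy,w,h,ang,"z",np.median(P[r][:,2]))
    t=m&(abs(P[...,2]-.070)<.006)&(sat>40); Q=P[t]; print(" top",cv2.minAreaRect((Q[:,:2]*1000).astype(np.float32)),np.median(Q[:,2]))
    for nm,(uu,vv) in (("tape",(203,305)),("tin",(289,157)),("plane",(210,188))) if n=="a" else (("tin",(285,255)),("plane",(298,200)),("tape",(209,160))): print(nm,P[vv,uu].round(3))
```

```text
a 543 621.8999633789062 16.432723999023438 14.893342971801758 273.9624938964844 2.3684959411621094 z 0.09256845002376618
 top ((626.1715698242188, 61.41998291015625), (192.96022033691406, 386.10931396484375), 2.1571664810180664) 0.07083071088070267
tape [0.601 0.267 0.064]
tin [ 0.683 -0.244  0.001]
plane [0.782 0.003 0.043]
b 270 621.3089599609375 5.8220367431640625 14.993361473083496 273.86505126953125 1.6851989030838013 z 0.09005792893570423
 top ((628.6969604492188, 14.038223266601562), (194.44085693359375, 294.1463928222656), 2.0464627742767334) 0.0682284438350134
tin [ 0.676 -0.216  0.015]
plane [ 0.793 -0.032  0.031]
tape [0.605 0.241 0.053]
```

```bash
python3 -m crank '0 -.0323 -.0228 0 0 0 0;0 -.0323 -.0228 0 0 0 0;0 -.0323 -.0228 0 0 0 0;0 -.0323 -.0228 0 0 0 0;0 -.0323 -.0228 0 0 0 0;0 -.0323 -.0228 0 0 0 0;0 -.0323 -.0228 0 0 0 0;0 -.0323 -.0228 0 0 0 0' 20
python3 -m crank '0 -.0323 -.0228 0 0 0 0;0 -.0323 -.0228 0 0 0 0;0 -.0323 -.0228 0 0 0 0;0 -.0323 -.0228 0 0 0 0;0 -.0323 -.0228 0 0 0 0;0 -.0323 -.0228 0 0 0 0;0 -.0323 -.0228 0 0 0 0;0 -.0323 -.0228 0 0 0 0'
python3 -m crank '0 -.0323 -.0228 0 0 0 0;0 -.0323 -.0228 0 0 0 0;0 0 0 0 0 0 7;0 0 0 0 0 0 7;0 0 0 0 0 0 7;0 0 0 0 0 0 7;0 0 0 0 0 0 7;0 0 0 0 0 0 7'
python3 -m crank '0 0 0 0 0 0 7;0 0 0 0 0 0 7;0 0 0 0 0 0 7;0 0 0 0 0 0 6;0 0 0 0 0 0 0;0 0 0 0 0 0 0;0 0 0 0 0 0 0;0 0 0 0 0 0 0'
python3 - <<'E'
from h import *
s=telemetry.observe(); print(s["clock"],s["position"],np.degrees(s["tool_rot"]),s["qpos"],s["force"])
c=save("wrist","c"); print(c["hand_eye"])
from scipy.spatial.transform import Rotation as Ro
R=Ro.from_euler("xyz",s["tool_rot"]).as_matrix(); M=np.eye(4);M[:3,:3]=R;M[:3,3]=s["position"]; T=np.linalg.inv(M@c["hand_eye"])
c["R"]=T[:3,:3];c["t"]=T[:3,3]; np.savez('pics/c.npz',**c)
E
```

```text
clock: 0.77
position: [0.3899, 0.3317, 0.2503]
tool_rot: [-3.142, -0.0, 2.808]
force: [0.6, 0.2, -0.1]
grip_width: 0.0003
finger_force: 0.0
clock: 1.43
position: [0.5742, 0.0746, 0.2502]
tool_rot: [-3.141, -0.0, 2.808]
force: [0.1, 1.2, 0.2]
grip_width: -0.0002
finger_force: 0.0
clock: 2.1
position: [0.6194, 0.0122, 0.25]
tool_rot: [-3.141, -0.0, 2.069]
force: [0.1, -0.0, 0.5]
grip_width: -0.0003
finger_force: 0.0
clock: 2.77
position: [0.6196, 0.0122, 0.2503]
tool_rot: [-3.141, -0.0, 1.606]
force: [0.8, 0.1, 0.0]
grip_width: 0.0002
finger_force: 0.0
2.7667 [0.61956594 0.01219739 0.25025437] [-1.79992182e+02 -6.17762024e-03  9.20259868e+01] [-0.40726188  0.55083811  0.4396323   1.63225075 -0.26493393  1.01815265
  0.15076423] [0.82973322 0.10045364 0.02891934]
[[ 4.64123268e-04 -9.51232793e-01 -3.08473595e-01  8.02280555e-02]
 [ 9.99999880e-01  3.92808940e-04  2.93284319e-04  5.63080169e-04]
 [-1.57810476e-04 -3.08473694e-01  9.51232861e-01 -1.23765371e-01]
 [ 0.00000000e+00  0.00000000e+00  0.00000000e+00  1.00000000e+00]]
```

View pics/c.png

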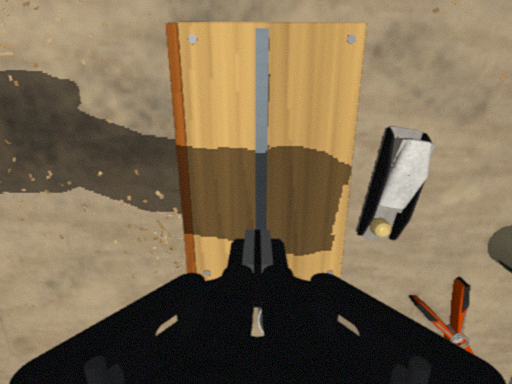

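The wrist view shows the rail's +y end at about (262,29), the rail running straight down to the closed fingertips near (258,235), and the drawer front at the left edge (column 170-185). The plane is well clear on the right.

Run:
```python
from h import *
c=dict(np.load('pics/c.npz')); f=192/np.tan(np.radians(c["vertical_fov"])/2)
px=c["pixels"].astype(int); C=-c["R"].T@c["t"]
def ray(u,v,z): d=np.array([(u-c["cx"])/f,(v-c["cy"])/f,1])@c["R"]; return (C+d*(z-C[2])/d[2]).round(4)
for v in (45,75,105,135):
    r=px[v,235:290]; i=np.nonzero(r[:,2]>=r[:,0]-5)[0]+235; print(v,i.min(),i.max()+1,ray((i.min()+i.max())/2,v,.092))
col=px[:,262]; i=np.nonzero(col[:,2]>=col[:,0]-5)[0]; i=i[(i>15)&(i<60)]; print(i.min(),"end",ray(262,i.min(),.092))
print("case corners",ray(180,23,.07),ray(366,23,.07),"front top",ray(190,270,.067), ray(168,25,.067))
```

```text
45 256 268 [0.6197 0.1359 0.092 ]
75 256 268 [0.6207 0.111  0.092 ]
105 256 267 [0.6213 0.0844 0.092 ]
135 256 267 [0.6224 0.0562 0.092 ]
29 end [0.6196 0.1487 0.092 ]
case corners [0.5422 0.1553 0.07  ] [0.7177 0.1616 0.07  ] front top [ 0.541  -0.1171  0.067 ] [0.53   0.1538 0.067 ]
```

```bash
python3 -m crank '0 .0147 .0004 .0165 0 0 0;0 .0147 .0004 .0165 0 0 0;0 .0147 .0004 .0165 0 0 0;0 .0147 .0004 .0165 0 0 0;0 .0147 .0004 .0165 0 0 0;0 .0147 .0004 .0165 0 0 0;0 .0147 .0004 .0165 0 0 0;0 .0147 .0004 .0165 0 0 0'
python3 -m crank '0 0 0 .001 0 0 0;0 0 0 .001 0 0 0;0 0 0 .001 0 0 0;0 0 0 .001 0 0 0;0 0 0 .0005 0 0 0;0 0 0 .0005 0 0 0;0 0 0 0 0 0 0;0 0 0 0 0 0 0'
python3 -m crank '0 0 0 .0003 0 0 0;0 0 0 .0003 0 0 0;0 0 0 0 0 0 0;0 0 0 .0003 0 0 0;0 0 0 0 0 0 0;0 0 0 .0003 0 0 0;0 0 0 0 0 0 0;0 0 0 0 0 0 0'
```

```text
clock: 3.48
position: [0.619, 0.1305, 0.1175]
tool_rot: [3.141, -0.0, 1.605]
force: [0.8, 0.0, 0.3]
grip_width: -0.0
finger_force: 0.0
clock: 4.15
position: [0.6191, 0.1297, 0.1136]
tool_rot: [3.141, -0.0, 1.603]
force: [0.0, -0.2, -0.5]
grip_width: -0.0001
finger_force: 0.0
clock: 4.82
position: [0.619, 0.1299, 0.1121]
tool_rot: [-3.142, 0.0, 1.603]
force: [-1.0, 0.3, -0.5]
grip_width: 0.0
finger_force: 0.0
```

```bash
python3 -m crank '0 0 0 .0003 0 0 0;0 0 0 .0003 0 0 0;0 0 0 0 0 0 0;0 0 0 .0003 0 0 0;0 0 0 0 0 0 0;0 0 0 .0003 0 0 0;0 0 0 0 0 0 0;0 0 0 0 0 0 0'
python3 -m crank '0 0 0 .0003 0 0 0;0 0 0 .0003 0 0 0;0 0 0 0 0 0 0;0 0 0 0 0 0 0;0 0 0 0 0 0 0;0 0 0 0 0 0 0;0 0 0 0 0 0 0;0 0 0 0 0 0 0'
```

```text
clock: 5.48
position: [0.619, 0.1298, 0.1111]
tool_rot: [3.141, -0.0, 1.603]
force: [-2.1, -0.4, 6.0]
grip_width: -0.0001
finger_force: 2.7
clock: 6.15
position: [0.619, 0.1299, 0.1111]
tool_rot: [3.141, -0.0, 1.603]
force: [-4.7, -1.5, 15.0]
grip_width: 0.0001
finger_force: 7.4
```

```bash
cat > g.py <<'E'
import sys
from workcell import telemetry
s=telemetry.observe(); F=s["force"]; ok=2.6<F[2]<7.5 and abs(F[1])<6
print(round(s["clock"],2),s["position"].round(4),F.round(1),"ok" if ok else "STOP"); sys.exit(not ok)
E
python3 -m crank '0 0 0 -.0007 0 0 0;0 0 0 0 0 0 0;0 0 0 0 0 0 0;0 -.001 0 0 0 0 0;0 -.001 0 0 0 0 0;0 -.001 0 0 0 0 0;0 -.001 0 0 0 0 0;0 -.001 0 0 0 0 0' >/dev/null; python3 g.py &&
python3 -m crank '0 -.001 0 0 0 0 0;0 -.001 0 0 0 0 0;0 -.001 0 0 0 0 0;0 -.001 0 0 0 0 0;0 -.001 0 0 0 0 0;0 -.001 0 0 0 0 0;0 -.001 0 0 0 0 0;0 -.001 0 0 0 0 0' >/dev/null && python3 g.py
```

```text
6.82 [0.6193 0.1253 0.1111] [-0.3  5.   5.4] ok
7.48 [0.6196 0.1174 0.1111] [-0.2  4.4  4.8] ok
```

```bash
sed -i 's/abs(F\[1\])<6/abs(F[1])<8/' g.py
python3 -m crank '0 -.001 0 0 0 0 0;0 -.001 0 0 0 0 0;0 -.001 0 0 0 0 0;0 -.001 0 0 0 0 0;0 -.001 0 0 0 0 0;0 -.001 0 0 0 0 0;0 -.001 0 0 0 0 0;0 -.001 0 0 0 0 0' >/dev/null && python3 g.py &&
python3 -m crank '0 -.001 0 0 0 0 0;0 -.001 0 0 0 0 0;0 -.001 0 0 0 0 0;0 -.001 0 0 0 0 0;0 -.001 0 0 0 0 0;0 -.001 0 0 0 0 0;0 -.001 0 0 0 0 0;0 -.001 0 0 0 0 0' >/dev/null && python3 g.py &&
python3 -m crank '0 -.001 0 0 0 0 0;0 -.001 0 0 0 0 0;0 -.001 0 0 0 0 0;0 -.001 0 0 0 0 0;0 -.001 0 0 0 0 0;0 -.001 0 0 0 0 0;0 -.001 0 0 0 0 0;0 -.001 0 0 0 0 0' >/dev/null && python3 g.py &&
python3 -m crank '0 -.001 0 0 0 0 0;0 -.001 0 0 0 0 0;0 -.001 0 0 0 0 0;0 -.001 0 0 0 0 0;0 -.001 0 0 0 0 0;0 -.001 0 0 0 0 0;0 -.001 0 0 0 0 0;0 -.001 0 0 0 0 0' >/dev/null && python3 g.py
```

```text
8.15 [0.6198 0.1093 0.1111] [0.1 3.3 5.2] ok
8.82 [0.6201 0.1013 0.1111] [-0.2  5.3  4.7] ok
9.48 [0.6204 0.0933 0.1111] [0.3 5.1 4.6] ok
10.15 [0.6206 0.0854 0.1111] [-0.4  4.5  5. ] ok
```

Steady at about 5 N and level, so I'll continue.

```bash
python3 -m crank '0 -.001 0 0 0 0 0;0 -.001 0 0 0 0 0;0 -.001 0 0 0 0 0;0 -.001 0 0 0 0 0;0 -.001 0 0 0 0 0;0 -.001 0 0 0 0 0;0 -.001 0 0 0 0 0;0 -.001 0 0 0 0 0' >/dev/null && python3 g.py &&
python3 -m crank '0 -.001 0 0 0 0 0;0 -.001 0 0 0 0 0;0 -.001 0 0 0 0 0;0 -.001 0 0 0 0 0;0 -.001 0 0 0 0 0;0 -.001 0 0 0 0 0;0 -.001 0 0 0 0 0;0 -.001 0 0 0 0 0' >/dev/null && python3 g.py &&
python3 -m crank '0 -.001 0 0 0 0 0;0 -.001 0 0 0 0 0;0 -.001 0 0 0 0 0;0 -.001 0 0 0 0 0;0 -.001 0 0 0 0 0;0 -.001 0 0 0 0 0;0 -.001 0 0 0 0 0;0 -.001 0 0 0 0 0' >/dev/null && python3 g.py &&
python3 -m crank '0 -.001 0 0 0 0 0;0 -.001 0 0 0 0 0;0 -.001 0 0 0 0 0;0 -.001 0 0 0 0 0;0 -.001 0 0 0 0 0;0 -.001 0 0 0 0 0;0 -.001 0 0 0 0 0;0 -.001 0 0 0 0 0' >/dev/null && python3 g.py &&
python3 -m crank '0 -.001 0 0 0 0 0;0 -.001 0 0 0 0 0;0 -.001 0 0 0 0 0;0 -.001 0 0 0 0 0;0 -.001 0 0 0 0 0;0 -.001 0 0 0 0 0;0 -.001 0 0 0 0 0;0 -.001 0 0 0 0 0' >/dev/null && python3 g.py &&
python3 -m crank '0 -.001 0 0 0 0 0;0 -.001 0 0 0 0 0;0 -.001 0 0 0 0 0;0 -.001 0 0 0 0 0;0 -.001 0 0 0 0 0;0 -.001 0 0 0 0 0;0 -.001 0 0 0 0 0;0 -.001 0 0 0 0 0' >/dev/null && python3 g.py
```

```text
10.82 [0.6209 0.0773 0.1111] [0.6 4.7 5.1] ok
11.48 [0.6211 0.0694 0.1111] [-0.8  4.4  5. ] ok
12.15 [0.6214 0.0614 0.1111] [-0.   4.5  5.3] ok
12.82 [0.6217 0.0534 0.1112] [-0.4  5.3  5.6] ok
13.48 [0.622  0.0454 0.1112] [0.  5.  4.9] ok
14.15 [0.6222 0.0374 0.1111] [0.1 4.9 6.6] ok
```

```bash
python3 -m crank '0 -.001 0 0 0 0 0;0 -.001 0 0 0 0 0;0 -.001 0 0 0 0 0;0 -.001 0 0 0 0 0;0 -.001 0 0 0 0 0;0 -.001 0 0 0 0 0;0 -.001 0 0 0 0 0;0 -.001 0 0 0 0 0' >/dev/null && python3 g.py &&
python3 -m crank '0 -.001 0 0 0 0 0;0 -.001 0 0 0 0 0;0 -.001 0 0 0 0 0;0 -.001 0 0 0 0 0;0 -.001 0 0 0 0 0;0 -.001 0 0 0 0 0;0 -.001 0 0 0 0 0;0 -.001 0 0 0 0 0' >/dev/null && python3 g.py &&
python3 -m crank '0 -.001 0 0 0 0 0;0 -.001 0 0 0 0 0;0 -.001 0 0 0 0 0;0 -.001 0 0 0 0 0;0 -.001 0 0 0 0 0;0 -.001 0 0 0 0 0;0 -.001 0 0 0 0 0;0 -.001 0 0 0 0 0' >/dev/null && python3 g.py &&
python3 -m crank '0 -.001 0 0 0 0 0;0 -.001 0 0 0 0 0;0 -.001 0 0 0 0 0;0 -.001 0 0 0 0 0;0 -.001 0 0 0 0 0;0 -.001 0 0 0 0 0;0 -.001 0 0 0 0 0;0 -.001 0 0 0 0 0' >/dev/null && python3 g.py &&
python3 -m crank '0 -.001 0 0 0 0 0;0 -.001 0 0 0 0 0;0 -.001 0 0 0 0 0;0 -.001 0 0 0 0 0;0 -.001 0 0 0 0 0;0 -.001 0 0 0 0 0;0 -.001 0 0 0 0 0;0 -.001 0 0 0 0 0' >/dev/null && python3 g.py &&
python3 -m crank '0 -.001 0 0 0 0 0;0 -.001 0 0 0 0 0;0 -.001 0 0 0 0 0;0 -.001 0 0 0 0 0;0 -.001 0 0 0 0 0;0 -.001 0 0 0 0 0;0 -.001 0 0 0 0 0;0 -.001 0 0 0 0 0' >/dev/null && python3 g.py
```

```text
14.82 [0.6224 0.0294 0.1111] [-0.3  3.9  4.8] ok
15.48 [0.6224 0.0204 0.1108] [-0.3  0.9  1. ] STOP
```

The force fell from 5 N to 1 N at y≈0.020 and the finger sank, so this is the cover. I'll press down gently.

```bash
python3 -m crank '0 -.0008 0 .0005 0 0 0;0 -.0007 0 .0005 0 0 0;0 0 0 .0005 0 0 0;0 0 0 .0005 0 0 0;0 0 0 .0005 0 0 0;0 0 0 .0005 0 0 0;0 0 0 .0005 0 0 0;0 0 0 .0005 0 0 0' >/dev/null; python3 g.py
```

```text
16.15 [0.6226 0.0193 0.1069] [-0.3 -1.2  1.4] STOP
```

```bash
python3 -m crank '0 0 0 .0005 0 0 0;0 0 0 .0005 0 0 0;0 0 0 .0005 0 0 0;0 0 0 .0005 0 0 0;0 0 0 .0005 0 0 0;0 0 0 .0005 0 0 0;0 0 0 .0005 0 0 0;0 0 0 .0005 0 0 0' >/dev/null; python3 g.py
python3 -c "
from workcell import telemetry as t
import sys; sys.exit(t.observe()['force'][2]>12)" &&
python3 -m crank '0 0 0 .0005 0 0 0;0 0 0 .0005 0 0 0;0 0 0 .0005 0 0 0;0 0 0 .0005 0 0 0;0 0 0 .0005 0 0 0;0 0 0 .0005 0 0 0;0 0 0 .0005 0 0 0;0 0 0 0 0 0 0'
python3 - <<'E'
from h import *
save("scene","d");
E
```

```text
16.82 [0.6226 0.0194 0.1033] [-2.3 -1.1  8.9] STOPFalse
```

View pics/d.png

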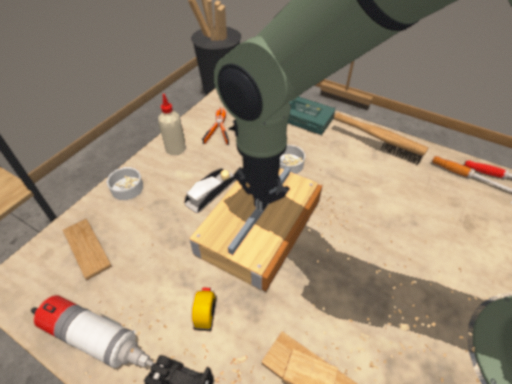

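The drawer is still shut: its front edge runs (265,288)-(322,185) with no gap. My guard script stopped the second press by returning a numpy bool. I'll continue in small steps.

```bash
sed -i 's/ok=.*/ok=F[2]<14/; s/sys.exit(not ok)/sys.exit(0 if ok else 1)/' g.py
python3 -m crank '0 0 0 .0003 0 0 0;0 0 0 .0003 0 0 0;0 0 0 .0003 0 0 0;0 0 0 .0003 0 0 0;0 0 0 .0003 0 0 0;0 0 0 0 0 0 0;0 0 0 0 0 0 0;0 0 0 0 0 0 0' >/dev/null; python3 g.py &&
python3 -m crank '0 0 0 .0003 0 0 0;0 0 0 .0003 0 0 0;0 0 0 .0003 0 0 0;0 0 0 .0003 0 0 0;0 0 0 .0003 0 0 0;0 0 0 0 0 0 0;0 0 0 0 0 0 0;0 0 0 0 0 0 0' >/dev/null; python3 g.py
python3 - <<'E'
from h import *
fr=save("scene","e"); P=cloud(fr); o=dict(np.load('pics/d.npz'))
d=np.abs(fr["pixels"].astype(int)-o["pixels"]).sum(-1)>60; v,u=np.nonzero(d); print(len(u),u.min() if len(u) else 0,u.max() if len(u) else 0)
E
```

```text
17.53 [0.6226 0.0194 0.1018] [-1.9 -1.5  7.7] ok
18.2 [0.6226 0.0194 0.1003] [-2.5 -1.6  7.4] ok
3807 217 511
```

```bash
python3 -m crank '0 0 0 -.002 0 0 0;0 0 0 -.004 0 0 0;0 0 0 -.008 0 0 0;0 0 0 -.01 0 0 0;0 0 0 -.015 0 0 0;0 0 0 -.015 0 0 0;0 0 0 -.015 0 0 0;0 0 0 -.011 0 0 0'
python3 - <<'E'
from h import *
from scipy.spatial.transform import Rotation as Ro
s=telemetry.observe(); c=save("wrist","f")
M=np.eye(4);M[:3,:3]=Ro.from_euler("xyz",s["tool_rot"]).as_matrix();M[:3,3]=s["position"]; T=np.linalg.inv(M@c["hand_eye"])
c["R"]=T[:3,:3];c["t"]=T[:3,3]; np.savez('pics/f.npz',**c)
E
```

```text
clock: 18.92
position: [0.6229, 0.0196, 0.1819]
tool_rot: [3.14, -0.0, 1.604]
force: [-0.0, 0.9, 0.4]
grip_width: 0.0002
finger_force: 0.0
```

View pics/f.png

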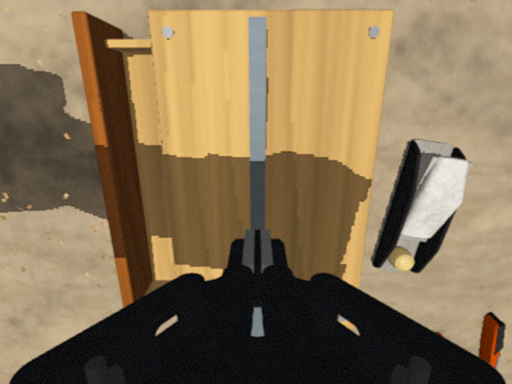

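The drawer has sprung out: its front board now runs from (80,12) to (128,300) in the wrist view, with a gap between it and the case edge at (150,40)-(150,280). The plane has not moved.

Run:
```python
from h import *
c=dict(np.load('pics/f.npz')); f=192/np.tan(np.radians(c["vertical_fov"])/2); C=-c["R"].T@c["t"]
P=cloud(c)
for v in (60,100,180,220,250):
    z=P[v,60:200,2]; x=P[v,60:200,0]; 
    b=(z>.058)&(z<.076); xs=x[b]; y=np.median(P[v,60:200,1][b]); s=np.sort(xs); g=np.diff(s).argmax()
    print(v,"y",y.round(3),"board",s[0].round(4),s[g].round(4),"case edge",s[g+1].round(4), "z",np.median(z[b]).round(3))
```

```text
60 y 0.123 board 0.4845 0.4954 case edge 0.5409 z 0.07
100 y 0.094 board 0.4845 0.4965 case edge 0.5419 z 0.07
180 y 0.029 board 0.4869 0.4988 case edge 0.545 z 0.07
220 y -0.009 board 0.4881 0.5 case edge 0.5459 z 0.069
250 y -0.039 board 0.4906 0.501 case edge 0.5472 z 0.07
```

```bash
python3 -m crank '0 0 -.01275 .004 0 0 0;0 0 -.01275 .004 0 0 0;0 0 -.01275 .004 0 0 0;0 0 -.01275 .004 0 0 0;0 0 -.01275 .004 0 0 0;0 0 -.01275 .004 0 0 0;0 0 -.01275 .004 0 0 0;0 0 -.01275 .004 0 0 0'
python3 -m crank '0 0 0 .009 0 0 0;0 0 0 .009 0 0 0;0 0 0 .009 0 0 0;0 0 0 .009 0 0 0;0 0 0 .008 0 0 0;0 0 0 .006 0 0 0;0 0 0 0 0 0 0;0 0 0 0 0 0 0'
```

```text
clock: 19.63
position: [0.5199, 0.0162, 0.1479]
tool_rot: [-3.142, -0.0, 1.604]
force: [0.1, 0.6, 0.5]
grip_width: -0.0004
finger_force: 0.0
clock: 20.3
position: [0.5206, 0.0159, 0.0977]
tool_rot: [-3.141, 0.0, 1.603]
force: [-0.5, 0.3, 0.9]
grip_width: -0.0003
finger_force: 0.0
```

```bash
sed -i 's/ok=.*/ok=max(abs(F))<6/' g.py
python3 -m crank '0 0 0 .002 0 0 0;0 0 0 .003 0 0 0;0 0 0 .004 0 0 0;0 0 0 .004 0 0 0;0 0 0 .003 0 0 0;0 0 0 0 0 0 0;0 0 0 0 0 0 0;0 0 0 0 0 0 0' >/dev/null; python3 g.py &&
python3 -m crank '0 0 0 .003 0 0 0;0 0 0 .004 0 0 0;0 0 0 .004 0 0 0;0 0 0 .004 0 0 0;0 0 0 .002 0 0 0;0 0 0 0 0 0 0;0 0 0 0 0 0 0;0 0 0 0 0 0 0'>/dev/null; python3 g.py &&
python3 -m crank '0 0 -.001 0 0 0 0;0 0 -.001 0 0 0 0;0 0 -.001 0 0 0 0;0 0 -.0015 0 0 0 0;0 0 -.0015 0 0 0 0;0 0 -.0015 0 0 0 0;0 0 -.0015 0 0 0 0;0 0 -.0015 0 0 0 0'>/dev/null; python3 g.py
```

```text
20.97 [0.5207 0.0161 0.0821] [ 0.4 -0.   0.7] ok
21.63 [0.5207 0.0161 0.0651] [0.2 0.1 0.2] ok
22.3 [0.5101 0.0158 0.065 ] [ 1.9 -0.5 -1.2] ok
```

```bash
python3 -m crank '0 0 -.003 0 0 0 0;0 0 -.003 0 0 0 0;0 0 -.003 0 0 0 0;0 0 -.003 0 0 0 0;0 0 -.003 0 0 0 0;0 0 -.003 0 0 0 0;0 0 -.003 0 0 0 0;0 0 -.002 0 0 0 0' >/dev/null; python3 g.py &&
python3 -m crank '0 0 -.0015 0 0 0 0;0 0 -.0015 0 0 0 0;0 0 -.0015 0 0 0 0;0 0 -.0015 0 0 0 0;0 0 -.0015 0 0 0 0;0 0 -.0015 0 0 0 0;0 0 -.0015 0 0 0 0;0 0 -.001 0 0 0 0'>/dev/null; python3 g.py &&
python3 -m crank '0 0 -.0007 0 0 0 0;0 0 -.0007 0 0 0 0;0 0 -.0007 0 0 0 0;0 0 -.0007 0 0 0 0;0 0 -.0007 0 0 0 0;0 0 -.0007 0 0 0 0;0 0 0 0 0 0 0;0 0 0 0 0 0 0'>/dev/null; python3 g.py
```

```text
22.97 [0.4867 0.0149 0.065 ] [ 1.9 -0.1  0.9] ok
23.63 [0.4754 0.0146 0.065 ] [ 0.6 -0.8  0.1] ok
24.3 [0.4713 0.0146 0.065 ] [ 0.3 -0.5 -0.5] ok
```

```bash
python3 -m crank '0 0 -.0005 0 0 0 0;0 0 -.0005 0 0 0 0;0 0 -.0005 0 0 0 0;0 0 -.0005 0 0 0 0;0 0 -.0005 0 0 0 0;0 0 -.0005 0 0 0 0;0 0 0 0 0 0 0;0 0 0 0 0 0 0'>/dev/null; python3 g.py &&
python3 -m crank '0 0 -.0004 0 0 0 0;0 0 -.0004 0 0 0 0;0 0 -.0004 0 0 0 0;0 0 -.0004 0 0 0 0;0 0 0 0 0 0 0;0 0 0 0 0 0 0;0 0 0 0 0 0 0;0 0 0 0 0 0 0'>/dev/null; python3 g.py &&
python3 -m crank '0 0 -.0004 0 0 0 0;0 0 -.0004 0 0 0 0;0 0 -.0004 0 0 0 0;0 0 -.0004 0 0 0 0;0 0 0 0 0 0 0;0 0 0 0 0 0 0;0 0 0 0 0 0 0;0 0 0 0 0 0 0'>/dev/null; python3 g.py
```

```text
24.97 [0.4683 0.0144 0.065 ] [-0.1 -0.2 -0.9] ok
25.63 [0.4669 0.0144 0.065 ] [ 2.9  0.5 -1. ] ok
26.3 [0.4667 0.0144 0.0652] [ 9.4  0.6 -7. ] STOP
```

The drawer is at its stop: 9 N and no further travel. I'll back off, lift clear and check.

```bash
python3 -m crank '0 0 .001 0 0 0 0;0 0 .002 0 0 0 0;0 0 .003 0 0 0 0;0 0 .004 0 0 0 0;0 0 .004 0 0 0 0;0 0 .003 0 0 0 0;0 0 0 -.003 0 0 0;0 0 0 -.006 0 0 0'; 
python3 -m crank '0 0 0 -.012 0 0 0;0 0 0 -.016 0 0 0;0 0 0 -.016 0 0 0;0 0 0 -.016 0 0 0;0 0 0 -.016 0 0 0;0 0 0 -.016 0 0 0;0 0 0 -.01 0 0 0;0 0 0 0 0 0 0'
python3 - <<'E'
from h import *
from scipy.spatial.transform import Rotation as Ro
s=telemetry.observe(); c=grab_frame("wrist")
M=np.eye(4);M[:3,:3]=Ro.from_euler("xyz",s["tool_rot"]).as_matrix();M[:3,3]=s["position"]; T=np.linalg.inv(M@c["hand_eye"])
c["R"]=T[:3,:3];c["t"]=T[:3,3]; P=cloud(c)
for v in (100,150,200):
    q=P[v]; b=(q[:,2]>.058)&(q[:,2]<.076); x=np.sort(q[b][:,0]); g=np.diff(x).argmax(); print(v,np.median(q[b][:,1]).round(3),x[0].round(4),x[g].round(4),x[g+1].round(4))
a=save("scene","g")
E
```

```text
clock: 26.97
position: [0.482, 0.0148, 0.0739]
tool_rot: [-3.141, 0.0, 1.603]
force: [-0.0, -0.0, 0.5]
grip_width: -0.0004
finger_force: 0.0
clock: 27.63
position: [0.4829, 0.0149, 0.178]
tool_rot: [3.139, -0.001, 1.603]
force: [-0.1, -0.2, 0.2]
grip_width: 0.0
finger_force: 0.0
100 0.096 0.4402 0.4515 0.5412
150 0.057 0.4417 0.4527 0.5427
200 0.014 0.4426 0.4545 0.5443
```

View pics/g.png

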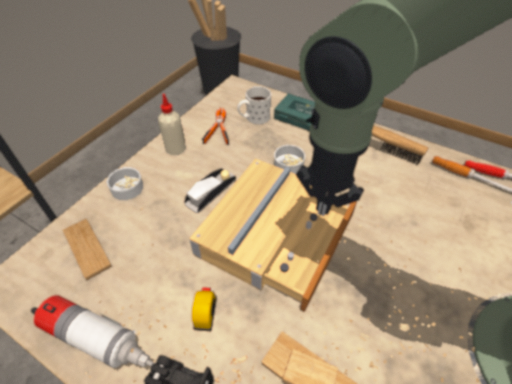

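The drawer front now runs (305,300)-(352,205), leaving a 90 mm gap, so the drawer is fully open. The tape measure (203,310), tin (289,157) and plane (210,188) are where they were, and the gripper is clear.

```bash
python3 -c "
from workcell import bot
print(bot.job_done())"
```

```text
the job is handed in; nothing more can be done
None
```

The job is handed in: I found the catch by feel near the rail's middle and pressed it at about 9 N, then drew the drawer to its 90 mm stop and let go; the final picture shows the tape measure, tin and plane unmoved, and feeling along the rail peaked at a measured 15 N, under the 25 N limit.

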